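# Load the large filter disc into the drying rack

### The job

Two steel filter-disc holders with upright grips on their handles lie on the bench. Slide the larger disc level into the empty middle slot of the aluminium rack, fully home so that the disc is inside up to the back, with its handle sticking out at the front; then let go of it. Leave the smaller disc holder where it lies.

Things in the scene. Friction and masses are not known exactly. Their poses are not given: they have to be found in the camera images.
- large_disc: Larger disc holder, loose, 0.12 kg: flat steel disc 70 mm across, 5 mm thick, white paper filter on top. Origin: centre of the disc's underside, z up. A flat handle strip (12 mm wide, 5 mm thick) runs along -x and ends 106 mm from the disc's centre; a grip block stands on its end.
- large_disc_grip (a point): Centre of the larger disc holder's upright grey plastic grip block, at [-0.093, 0, 0.024] in the frame of the holder, with the same axes. The block is 12 mm thick along y (pinch it here, from above), 26 mm long along x, and reaches from 4 to 40 mm above the disc's underside.
- middle_slot (a point): Floor of the middle slot of the fixed three-slot aluminium rack, where the centre of the disc's underside is when home; 54 to 84 mm above the bench. x points level into the slot, z up. Open front 35 mm before it, back stop 36 mm behind. Slot 94 mm wide, 28 mm high, pitch 32 mm; dishes fill the other two. Rack top 68 mm above; posts at y = +-64 mm, 165 mm above the bench; 10 mm foot plate.
- small_disc: The smaller disc holder, to be left alone: the same make, disc 50 mm in diameter, 5 mm thick; its like grip block stands 83 mm from the disc's centre along its -x axis. Origin: centre of the disc's underside; z up. The two holders may lie in each other's places.

How it is judged:
By the outcome, as a careful person would: the job done as asked, in the order asked, and still so for the second after the job is handed in, with the robot touching nothing.
It also fails if it takes over 40 s, if anything falls off the work surface, if the arm or the gripper's body presses on something with over 40 N, if the wrist force passes 120 N, or if a joint passes its speed limit or range.

### The arm

A 6-joint arm with a two-finger parallel gripper is mounted at the origin on a cart in front of the work surface, level with it; the furniture and walls round the work are solid. World frame = base frame: x ahead of the robot, y to its left, z up, the work surface at z = 0. Lengths are in mm, angles in rad, forces in N, time in s.
With the tool pointing down it reaches from about 275 to 725 mm from the base axis. Payload 15.9 kg.
Tool frame: the origin (TCP) lies at the very end of the fingers, on their centre line; the grasp point (between the pads) lies 19 mm behind it; z points along the fingers, y is the line along which they close (so a half turn about z gives the same grasp; the last joint's range is limited). The gripper opens to 85 mm and grips with 20 to 120 N. Pads are 22 mm wide; open, the fingers measure 114 mm over their backs; the gripper's body (76 mm by 85 mm) begins 54 mm behind the grasp point. The pads swing forward as they close: fully open they stand 13 mm farther back than shut.
Start: joints at [-1.101, 0.213, -0.034, 1.323, 0, 1.571], TCP at [226.346, -445.817, 231.306] pointing down, gripper open.
Joint ranges: [-2.98, 2.98], [-0.74, 1.72], [-1.14, 1.35], [-2.1, 2.04], [-1.57, 1.44], [-3.14, 3.14]. Speed limits (rad/s): [1.89, 1.89, 2.39, 2.57, 3.14, 3.14].

### API

Orientations are given as [roll, pitch, yaw] about the fixed x, y, z axes, in that order (R = Rz(yaw) Ry(pitch) Rx(roll)).
In Python, from workcell import readout, snapshot, camera_params, close_job gives the robot as it stands.
- The arm moves only by the tool jog_arm, never from a script. Its argument "rows" is one flat list of numbers, 7 for each row, row after row: the gripper's target within -1 to 1 (fully open at 1, half-way at 0, shut at -1), then the shift along the tool's x, y, z each as a share of 0.02 m, from -1 to 1, then the turn, a rotation vector about the tool's x, y, z each as a share of 6 degrees, from -1 to 1. In form: [hand, tx, ty, tz, ax, ay, az, hand, tx, ty, tz, ax, ay, az, ...]. A call has exactly 10 rows; each row shifts and turns the commanded pose from where the row before left it, along the tool's axes as they then stand; what a row does not reach is not made up. A row lasts 1/12 s, in which the tool goes at most 41.7 mm and 7.16 degrees, less where a joint would pass 70% of its speed; a pose out of reach is approached as far as the arm can. A call with a number of a shift or a turn outside -1 to 1 is refused whole. A call with a gripper value outside its range is refused whole. The fingers move at their own pace and stop on an object; "newtons" is the grip in N (left out, the last holds). Time passes only in rows, so rows that do not move let the fingers close, or fill a call up. It gives the time, the measured TCP pose, the force, the opening and the grip force at its end, in the units of the state.
- readout.get_state(): the state, without advancing time (a new reading comes with each control period).
- snapshot(name): name is "scene" or "top" or "wrist"; returns (picture, depth): 480x640x3 uint8, red, green, blue; 480x640 float32, mm along the optical axis (not along the pixel's ray), 0 where there is no reading.
- camera_params(name): a dict with "intrinsics" (3x3 intrinsics, pixels), "extrinsics" (4x4, takes a point from camera to world coordinates); the wrist camera has in their place "mount" (4x4, takes a point from camera to tool coordinates, whose origin is the TCP and whose axes are the flange's). Camera axes: x right, y up, looking along -z (the intrinsics and any distortion apply to the point x, -y, -z); pixel columns grow to the right and rows downward; lengths in mm; the calibration is good to about 2 mm. The wrist camera is an equidistant fisheye: a pixel r from the principal point sees the ray r / f radians off the axis. A picture is of the moment at which its call begins: read the wrist's pose just before it. camera_params takes no time and is no camera call.
- close_job(): hands the job in; it is judged then, once.
The state is a dict: "clock": time; "qpos": joint angles; "qvel": joint speeds; "joint_torque": joint torques, N m; "ee_pos": TCP position; "orientation": TCP orientation; "force": force on the tool from outside, world axes, zero at the start; "wrist_torque": the same for the moment, N m; "width": finger opening in mm; "grasp_force": force on a finger pad.
Only numpy, scipy, OpenCV 4.12 (cv2) and the standard library are available. Lean on these libraries where they do the work, as an engineer would, in place of code of your own. Each camera call takes 0.05 s, during which the arm holds its last target. There are 200 camera calls.

## Working session

There is one attempt and no reset: what is moved stays moved. The work goes in short steps, Python scripts to look and compute and a tool call to move; the robot and the scene stay as the last step left them, time stands still between calls to the robot, and variables do not carry over. Pictures are saved under pics/ and viewed, at most 10 in all, crops included, and the job is handed in when it is done.

Besides the shell and the picture viewer there is one more tool, called as name(argument=value, ...), one argument or row to a line, values as JSON. jog_arm: Moves the arm, as the interface text tells. Its arguments: {"type":"object","properties":{"rows":{"type":"array"},"newtons":{"type":"number"}},"required":["rows"]}

```bash
mkdir -p pics; ls; python3 - <<'E'
from workcell import readout, snapshot, camera_params
import numpy as np, cv2
s=readout.get_state();print(s)
for n in ("scene","top"):
    p,d=snapshot(n); cv2.imwrite(f"pics/{n}.png",p[:,:,::-1]); np.savez(f"{n}.npz",p=p,d=d)
    print(n,camera_params(n))
print(camera_params("wrist"))
E
```

```text
pics
{'clock': 0.0, 'qpos': array([-1.10101358e+00,  2.13387455e-01, -3.50491559e-02,  1.32352615e+00,
       -1.33167191e-05,  1.57083816e+00]), 'qvel': array([ 2.00046318e-03,  6.02586826e-04, -5.76046955e-05,  4.99629456e-04,
        2.92324397e-04, -6.59673656e-04]), 'joint_torque': array([-5.66638046e-03, -6.86167288e+01,  4.87113333e+01,  1.76826463e-02,
       -3.77223269e-04,  3.03443244e-05]), 'ee_pos': array([ 226.18455766, -445.52405042,  230.80448238]), 'orientation': array([-3.14042622e+00,  1.33655074e-05,  4.69740928e-01]), 'force': array([-0.59981294,  0.20474904, -0.38602659]), 'wrist_torque': array([ 0.01358813, -0.00665406, -0.04388739]), 'grasp_force': 0.0, 'width': 85.00741141915327}
scene {'intrinsics': array([[501.4119273 ,   0.        , 317.55041699],
       [  0.        , 501.4119273 , 240.27553831],
       [  0.        ,   0.        ,   1.        ]]), 'extrinsics': array([[ 7.05078981e-01,  4.57639801e-01, -5.41691280e-01,
         5.65039898e+01],
       [-7.09032596e-01,  4.67545771e-01, -5.27895568e-01,
        -6.69382691e+02],
       [ 1.16794443e-02,  
[... 496 characters left out ...]
5e+02],
       [-3.03379877e-03,  2.00655224e-01,  9.79657224e-01,
         9.07854258e+02],
       [ 0.00000000e+00,  0.00000000e+00,  0.00000000e+00,
         1.00000000e+00]])}
{'intrinsics': array([[371.64829954,   0.        , 314.91466974],
       [  0.        , 371.64829954, 238.96976419],
       [  0.        ,   0.        ,   1.        ]]), 'mount': array([[-1.11935585e-03,  9.52449459e-01,  3.04694560e-01,
         7.84769935e+01],
       [ 9.99998952e-01,  1.34597289e-03, -5.33703268e-04,
         5.02651968e-01],
       [-9.18436007e-04,  3.04693643e-01, -9.52449967e-01,
        -1.42885077e+02],
       [ 0.00000000e+00,  0.00000000e+00,  0.00000000e+00,
         1.00000000e+00]])}
```

View pics/scene.png

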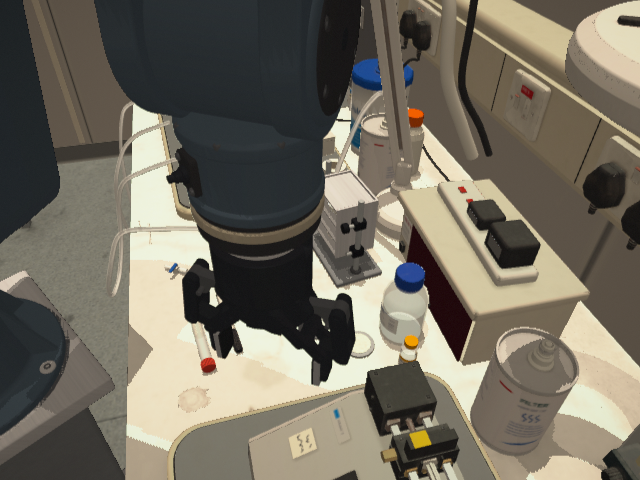

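View pics/top.png

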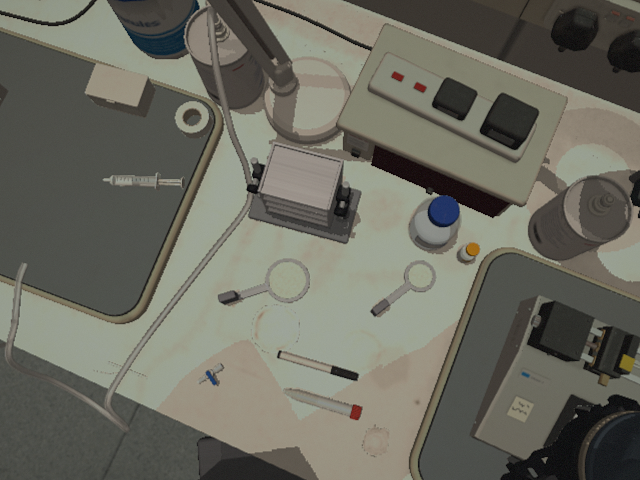

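The top view shows the large holder with its disc at about (288,280) and grip at (230,297). The small one has its disc at (420,277) and grip at (380,308). The rack is at about (300,185), with posts on its left and right sides.

```bash
cat >h.py <<'E'
import numpy as np, cv2
from workcell import readout, snapshot, camera_params
def ray(n,u,v,T=None):
    c=camera_params(n);K=c["intrinsics"];E=c["extrinsics"] if T is None else T@c["mount"]
    x=(u-K[0,2])/K[0,0];y=(v-K[1,2])/K[1,1]
    if n=="wrist":
        r=np.hypot(x,y);k=np.sin(r)/r if r>0 else 1;d=np.array([x*k,-y*k,-np.cos(r)])
    else: d=np.array([x,-y,-1.])
    return E[:3,3],E[:3,:3]@d
def onz(n,u,v,z,T=None):
    o,d=ray(n,u,v,T);return o+d*(z-o[2])/d[2]
def proj(n,P,T=None):
    c=camera_params(n);K=c["intrinsics"];E=c["extrinsics"] if T is None else T@c["mount"]
    p=np.linalg.inv(E)@np.append(P,1);x,y,z=p[0],-p[1],-p[2]
    if n=="wrist":
        r=np.hypot(x,y);t=np.arctan2(r,z);x,y=x/r*t,y/r*t
    else: x,y=x/z,y/z
    return np.array([K[0,0]*x+K[0,2],K[1,1]*y+K[1,2]])
def pts(n,d):
    c=camera_params(n);K=c["intrinsics"];E=c["extrinsics"]
    v,u=np.mgrid[:480,:640];P=np.stack([(u-K[0,2])/K[0,0]*d,-(v-K[1,2])/K[1,1]*d,-d],-1)
    return P@E[:3,:3].T+E[:3,3]
def toolT(s):
    from scipy.spatial.transform import Rotation as R
    T=np.eye(4);T[:3,:3]=R.from_euler('xyz',s["orientation"]).as_matrix();T[:3,3]=s["ee_pos"];return T
E
python3 - <<'E'
from h import *
z=np.load("top.npz");p,d=z["p"],z["d"];W=pts("top",d)
for nm,u,v,h in [("Ldisc",288,280,5),("Lgrip",230,297,40),("Sdisc",420,277,5),("Sgrip",380,308,40)]:
    print(nm,onz("top",u,v,h).round(1),W[v,u].round(1))
# rack top
H=W[...,2]; m=((H>105)&(H<135)&(d>0)).astype(np.uint8); m[:130]=0;m[230:]=0;m[:,:240]=0;m[:,360:]=0
n,l,st,ce=cv2.connectedComponentsWithStats(m)
for i in range(1,n):
    if st[i,4]>300:
        q=W[l==i]; r=cv2.minAreaRect(q[:,:2].astype(np.float32)); print(st[i],r,cv2.boxPoints(r).round(0).tolist(),np.median(q[:,2]))
print("posts"); m=((H>145)&(H<180)).astype(np.uint8);m[:130]=0;m[230:]=0;m[:,:240]=0;m[:,360:]=0
n,l,st,ce=cv2.connectedComponentsWithStats(m)
for i in range(1,n):
    if st[i,4]>5: print(st[i],np.median(W[l==i],0))
print("gripblocks");m=((H>25)&(H<60)).astype(np.uint8);m[:255]=0;m[330:]=0;m[:,:200]=0;m[:,440:]=0
n,l,st,ce=cv2.connectedComponentsWithStats(m)
for i in range(1,n):
    if st[i,4]>20: print(st[i],np.median(W[l==i],0),cv2.minAreaRect(W[l==i][:,:2].astype(np.float32)))
cr=np.concatenate([cv2.resize(p[130:330,200:370],None,fx=3,fy=3)[:,:,::-1]],1);cv2.imwrite("pics/c1.png",cr[:600])
E
```

```text
Ldisc [ 468.4 -171.3    5. ] [ 468.  -171.4    7.6]
Lgrip [448.2 -84.4  40. ] [448.3 -84.3  39.1]
Sdisc [ 448.4 -376.9    5. ] [ 448.2 -376.5    7.3]
Sgrip [ 405.2 -304.8   40. ] [ 405.4 -305.    37.5]
[ 247  163  104   54 1021] ((581.66064453125, -206.66873168945312), (145.70236206054688, 72.57949829101562), 78.84037780761719) [[532.0, -271.0], [603.0, -285.0], [631.0, -142.0], [560.0, -128.0]] 119.24044151694932
posts
[270 141  74  69 304] [ 612.54080548 -245.92554963  146.35372916]
[258 155  14  36  82] [ 598.61701234 -162.26354955  146.46911936]
[251 157   9  11  71] [ 610.39429702 -152.08605287  163.22812527]
[342 181   8  11  71] [ 562.47128522 -269.67841329  163.47822757]
gripblocks
[218 290  19  13 163] [450.58533912 -79.99659738  39.50287847] ((451.34283447265625, -79.40644073486328), (12.29069709777832, 26.2224063873291), 11.582742691040039)
[372 299  18  16 151] [ 407.56696117 -305.38714797   39.38359857] ((408.10595703125, -306.1219787597656), (12.167305946350098, 26.111061096191406), 30.80239486694336)
```

View pics/c1.png

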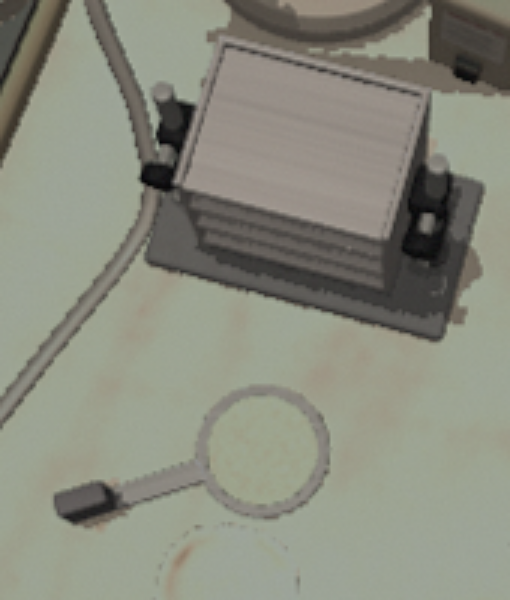

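The crop shows the rack's open front facing down in the image, toward the robot, with the large holder clear of it. A hose runs to the left of its grip. I'll refine the rack's height and pose, check hose and obstacle heights, and start moving towards the grip.

```bash
python3 - <<'E'
from h import *
z=np.load("top.npz");p,d=z["p"],z["d"];W=pts("top",d);H=W[...,2]
for u,v in [(300,165),(290,180),(320,185),(275,175),(310,200),(262,230),(330,230)]: print("rack",u,v,W[v,u].round(1))
for u,v in [(240,170),(246,200),(230,230),(215,250),(200,268),(185,285)]:
    w=W[v-6:v+7,u-10:u+11].reshape(-1,3); print("hose",w[w[:,2].argmax()].round(1))
# heights map near the workspace
g={}
sel=(d>0)&(W[...,0]>350)&(W[...,0]<700)&(W[...,1]>-330)&(W[...,1]<60)&(H>60)
for q in W[sel]:
    k=(int(q[0]//30)*30,int(q[1]//30)*30);g[k]=max(g.get(k,0),int(q[2]))
print(sorted(g.items()))
# rack front face profile
m=(H>100)&(H<140)&(np.abs(W[...,0]-585)<60)&(np.abs(W[...,1]+210)<80)
print(np.histogram(H[m],20))
E
```

```text
rack 300 165 [ 606.3 -212.2  140.5]
rack 290 180 [ 585.7 -196.3  142.7]
rack 320 185 [ 573.7 -236.3  142.4]
rack 275 175 [ 595.  -176.6  143.6]
rack 310 200 [ 554.3 -220.3  141.9]
rack 262 230 [ 5.544e+02 -1.381e+02 -4.000e-01]
rack 330 230 [ 538.8 -245.9   10.9]
hose [ 643.4 -128.6   67.6]
hose [ 609.6 -126.9   21.5]
hose [550.6 -78.9  11.7]
hose [ 337.4 -221.7  907.9]
hose [ 337.4 -221.7  907.9]
hose [ 337.4 -221.7  907.9]
[((510, -270), 145), ((510, -240), 142), ((540, -300), 166), ((540, -270), 168), ((540, -240), 146), ((540, -210), 146), ((540, -180), 145), ((570, -300), 130), ((570, -270), 149), ((570, -240), 145), ((570, -210), 145), ((570, -180), 149), ((570, -150), 128), ((600, -330), 134), ((600, -300), 147), ((600, -270), 148), ((600, -240), 149), ((600, -210), 147), ((600, -180), 167), ((600, -150), 165), ((630, -330), 138), ((630, -300), 138), ((630, -240), 146), ((630, -210), 148), ((630, -180), 149), ((630, -150), 94), ((630, -120), 88), ((660, -330), 138), ((660, -300), 138), ((660, -270), 132), ((660, -150), 138), ((660, -120), 140), ((690, -330), 157), ((690, -300), 137), ((690, -150), 152), ((690, -120), 155)]
(array([  6,   5,   9,  38, 128, 181,  65,  24,  33,  64,  65, 121, 161,
        83,  21,  12,  14,  14,  16, 137]), array([100.12915208, 102.12230669, 104.11546131, 106.10861592,
       108.10177053, 110.09492514, 112.08807975, 114.08123437,
       116.07438898, 118.06754359, 120.0606982 , 122.05385281,
       124.04700743, 126.04016204, 128.03331665, 130.02647126,
       132.01962587, 134.01278049, 136.0059351 , 137.99908971,
       139.99224432]))
```

jog_arm(
  rows=[0,0.91,-0.56,0,0,0,0,0,0.91,-0.56,0,0,0,0,0,0.91,-0.56,0,0,0,0,0,0.91,-0.56,0,0,0,0,0,0.91,-0.56,0,0,0,0,0,0.91,-0.56,0,0,0,0,0,0.91,-0.56,0,0,0,0,0,0.91,-0.56,0,0,0,0,0,0.91,-0.56,0,0,0,0,0,0.91,-0.56,0,0,0,0],
  newtons=80,
)

```text
clock: 0.93
ee_pos: [338.2, -262.5, 231.1]
orientation: [-3.141, 0.0, 0.47]
force: [-0.2, 0.4, -0.3]
width: 42.5
grasp_force: 0.0
```

```bash
python3 - <<'E'
from h import *
z=np.load("top.npz");p,d=z["p"],z["d"];W=pts("top",d);H=W[...,2]
m=((H>137)&(H<150)).astype(np.uint8); m[:135]=0;m[225:]=0;m[:,:250]=0;m[:,352:]=0
m=cv2.morphologyEx(m,cv2.MORPH_OPEN,np.ones((5,5)))
n,l,st,ce=cv2.connectedComponentsWithStats(m);i=1+st[1:,4].argmax()
q=W[l==i];r=cv2.minAreaRect(q[:,:2].astype(np.float32));print(st[i],np.median(q[:,2]),r,cv2.boxPoints(r).round().tolist())
# foot plate
m=((H>6)&(H<14)&(W[...,0]>490)&(W[...,0]<600)&(W[...,1]>-310)&(W[...,1]<-130)).astype(np.uint8)
n,l,st,ce=cv2.connectedComponentsWithStats(m);i=1+st[1:,4].argmax();q=W[l==i]
r=cv2.minAreaRect(q[:,:2].astype(np.float32));print(st[i],r,cv2.boxPoints(r).round().tolist())
# disc fit: white-ish points 3..9 mm
E
```

```text
[ 259  142   84   68 3923] 142.4757545490146 ((590.7537841796875, -211.6746826171875), (102.48419952392578, 75.56285858154297), 67.87574005126953) [[536.0, -245.0], [606.0, -273.0], [645.0, -178.0], [575.0, -150.0]]
[ 254  190  108   53 1633] ((585.856201171875, -212.4241180419922), (161.5510711669922, 88.63521575927734), 68.70706176757812) [[515.0, -272.0], [598.0, -304.0], [656.0, -153.0], [574.0, -121.0]]
```

jog_arm(
  rows=[0,0.91,-0.56,0,0,0,0,0,0.91,-0.56,0,0,0,0,0,0.91,-0.56,0,0,0,0,0,0.91,-0.56,0,0,0,0,0,0.91,-0.56,0,0,0,0,0,0.91,-0.56,0,0,0,0,0,0.91,-0.56,0,0,0,0,0,0.91,-0.56,0,0,0,0,0,0.91,-0.56,0,0,0,0,0,0.91,-0.56,0,0,0,0],
)

```text
clock: 1.77
ee_pos: [449.8, -80.3, 231.1]
orientation: [-3.141, 0.0, 0.47]
force: [-0.3, -0.6, 0.6]
width: 42.9
grasp_force: 0.0
```

jog_arm(
  rows=[0,0,0,0,0,0,0.9,0,0,0,0,0,0,0.9,0,0,0,0,0,0,0.9,0,0,0,0,0,0,0.9,0,0,0,0,0,0,0.9,0,0,0,0,0,0,0.9,0,0,0,0,0,0,0.9,0,0,0,0,0,0,0.9,0,0,0,0,0,0,0.9,0,0,0,0,0,0,0.9],
)

```text
clock: 2.6
ee_pos: [427.0, -150.8, 231.1]
orientation: [-3.08, 0.007, -0.381]
force: [0.2, 0.2, 0.2]
width: 42.7
grasp_force: 0.0
```

jog_arm(
  rows=[0,0,0,0.4,0,0,0.9,0,0,0,0.4,0,0,0.9,0,0,0,0.4,0,0,0.9,0,0,0,0.4,0,0,0.9,0,0,0,0.4,0,0,0.9,0,0,0,0.4,0,0,0.9,0,0,0,0.4,0,0,0.9,0,0,0,0.4,0,0,0.9,0,0,0,0.4,0,0,0.9,0,0,0,0.4,0,0,0.5],
)

```text
clock: 3.43
ee_pos: [283.3, -307.6, 152.3]
orientation: [-2.926, 0.131, -0.987]
force: [-0.9, 0.2, -0.7]
width: 42.8
grasp_force: 0.0
```

```bash
python3 - <<'E'
from h import *
s=readout.get_state();print(s["qpos"].round(3),s["ee_pos"],s["orientation"],s["force"])
E
```

```text
[-0.988  0.192 -0.292  1.218  0.215  3.141] [ 283.31362981 -307.57092573  152.25462613] [-2.92611611  0.13106804 -0.98743925] [-0.87525987  0.16306875 -0.65559591]
```

```bash
cat >>h.py <<'E'
def plan(P,yaw):
    from scipy.spatial.transform import Rotation as R
    T=toolT(readout.get_state());Rt=R.from_euler('xyz',[np.pi,0,yaw])
    rv=np.degrees((R.from_matrix(T[:3,:3]).inv()*Rt).as_rotvec())/6
    dP=np.array(P)-T[:3,3]
    print("turn shares",rv.round(2),"shift now",(T[:3,:3].T@dP/20).round(2),"shift after turn",(Rt.inv().apply(dP)/20).round(2))
E
python3 - <<'E'
from h import *
plan([450.5,-80,150],0.47);plan([450.5,-80,150],1.766)
E
```

```text
turn shares [ -2.59  -0.48 -13.97] shift now [ -4.84 -12.78   3.57] shift after turn [12.61 -6.36  0.11]
turn shares [ -2.28  -2.5  -26.24] shift now [ -4.84 -12.78   3.57] shift after turn [ 9.54 10.41  0.11]
```

jog_arm(
  rows=[0,0,0,0,-0.08,-0.09,-0.94,0,0,0,0,-0.08,-0.09,-0.94,0,0,0,0,-0.08,-0.09,-0.94,0,0,0,0,-0.08,-0.09,-0.94,0,0,0,0,-0.08,-0.09,-0.94,0,0,0,0,-0.08,-0.09,-0.94,0,0,0,0,-0.08,-0.09,-0.94,0,0,0,0,-0.08,-0.09,-0.94,0,0,0,0,-0.08,-0.09,-0.94,0,0,0,0,-0.08,-0.09,-0.94],
)

```text
clock: 4.27
ee_pos: [284.9, -306.5, 152.7]
orientation: [-2.943, 0.01, 0.007]
force: [0.0, -0.7, 1.0]
width: 42.6
grasp_force: 0.0
```

jog_arm(
  rows=[0,0,0,0,-0.08,-0.09,-0.94,0,0,0,0,-0.08,-0.09,-0.94,0,0,0,0,-0.08,-0.09,-0.94,0,0,0,0,-0.08,-0.09,-0.94,0,0,0,0,-0.08,-0.09,-0.94,0,0,0,0,-0.08,-0.09,-0.94,0,0,0,0,-0.08,-0.09,-0.94,0,0,0,0,-0.08,-0.09,-0.94,0,0,0,0,-0.08,-0.09,-0.94,0,0,0,0,-0.08,-0.09,-0.94],
)

```text
clock: 5.1
ee_pos: [284.9, -306.5, 152.7]
orientation: [-3.052, -0.043, 0.994]
force: [0.5, -0.3, -0.5]
width: 42.5
grasp_force: 0.0
```

```bash
python3 - <<'E'
from h import *
print(readout.get_state()["ee_pos"],readout.get_state()["qpos"])
plan([450.5,-80,150],1.766)
E
```

```text
[ 284.94241967 -306.48679547  152.6884406 ] [-0.83548432  0.16875102 -0.29582279  1.20361932  0.01813276  1.3089744 ]
turn shares [-0.65 -0.72 -7.34] shift now [13.99  0.83  0.66] shift after turn [ 9.5  10.32  0.13]
```

jog_arm(
  rows=[0,0,0,0,-0.08,-0.09,-0.92,0,0,0,0,-0.08,-0.09,-0.92,0,0,0,0,-0.08,-0.09,-0.92,0,0,0,0,-0.08,-0.09,-0.92,0,0,0,0,-0.08,-0.09,-0.92,0,0,0,0,-0.08,-0.09,-0.92,0,0,0,0,-0.08,-0.09,-0.92,0,0,0,0,-0.08,-0.09,-0.92,0,0.9,0.9,0,0,0,0,0,0.9,0.9,0,0,0,0],
)

```text
clock: 5.93
ee_pos: [313.2, -264.2, 152.7]
orientation: [-3.14, -0.0, 1.761]
force: [0.4, -0.8, -0.4]
width: 42.7
grasp_force: 0.0
```

jog_arm(
  rows=[0,0.85,0.95,0,0,0,0,0,0.85,0.95,0,0,0,0,0,0.85,0.95,0,0,0,0,0,0.85,0.95,0,0,0,0,0,0.85,0.95,0,0,0,0,0,0.85,0.95,0,0,0,0,0,0.85,0.95,0,0,0,0,0,0.85,0.95,0,0,0,0,0,0.85,0.95,0,0,0,0,0,0,0,0,0,0,0],
)

```text
clock: 6.77
ee_pos: [454.0, -78.9, 152.3]
orientation: [-3.141, -0.001, 1.765]
force: [0.9, -0.4, 0.2]
width: 42.4
grasp_force: 0.0
```

```bash
python3 - <<'E'
from h import *
s=readout.get_state();p,d=snapshot("wrist");cv2.imwrite("pics/w1.png",p[:,:,::-1]);np.savez("w1.npz",p=p,d=d,T=toolT(s))
print(s["ee_pos"],s["orientation"],s["qpos"].round(2));plan([450.5,-80,100],1.766)
print(proj("wrist",[451,-79.7,40],toolT(s)))
E
```

```text
[454.005016   -78.85138312 152.30424531] [-3.14051385e+00 -9.36780354e-04  1.76538081e+00] [-0.17  0.17 -0.3   1.11  0.    1.2 ]
turn shares [-0.02 -0.01 -0.  ] shift now [ 0.03 -0.11  2.61] shift after turn [ 0.03 -0.11  2.61]
[309.97903297 233.85322739]
```

View pics/w1.png

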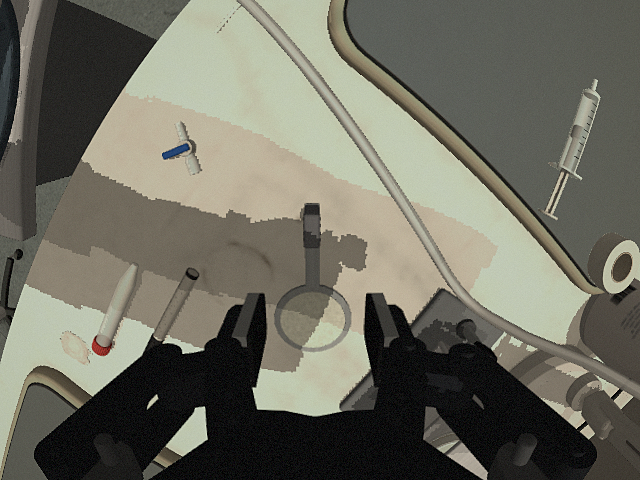

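The grip's top face is centred near (313,233) and the disc near (313,318). The handle is vertical in the image, so it lines up with the tool.

```bash
python3 - <<'E'
from h import *
z=np.load("w1.npz");T=z["T"];p=z["p"]
g=onz("wrist",312.5,233,40,T);D=onz("wrist",313,318,5,T);print(g,D,np.arctan2(*(D-g)[1::-1]),np.hypot(*(D-g)[:2]))
g=p.mean(2);print(g[204:252:3,296:330:3].astype(int))
E
```

```text
[452.65443386 -78.72329568  40.        ] [ 469.91106174 -166.92024171    5.        ] -1.3775771588363976 89.8693078600848
[[167 174 173  94  72  77  76  81 184 173 172 171]
 [166 170 184  33  39  35  42  37 185 170 171 168]
 [174 177  99  36  39  41  42  40 189 170 168 164]
 [169 167 105  37  45  44  47  41 181 166 162 165]
 [161 156 101  78  84  83  82  87 144 168 167 163]
 [129 118  71  88  87  87  90  90  57 168 170 166]
 [ 97  92 101  85  88  88  93  90 149 168 164 165]
 [107 105 108  81  86  90  90  90  61 169 169 169]
 [104  98 103  81  90  90  89  87 151 175 174 166]
 [102 100 109  44  76  77  91  88 127 162  98  97]
 [107 101 107  44  49  97  92  89  30 103 101  99]
 [103 103 114  46  50  54  53  96  91 105  99 100]
 [102 100 109  48  44  44  47  47  47 105 106 101]
 [ 97 103 108  49  47  47  55  46  89 106 106 101]
 [110 103 108  44  49  54  56  46 106 102 101 100]
 [103 100 102  76  73  72  74  78 109 102 103 104]]
```

jog_arm(
  rows=[0,-0.03,-0.11,0.9,0,0,0,0,0,0,0.9,0,0,0,0,0,0,0.9,0,0,0,0,0,0,0.9,0,0,0,0,0,0,0.9,0,0,0,0,0,0,0.9,0,0,0,0,0,0,0.9,0,0,0,0,0,0,0.5,0,0,0,0,0,0,0.38,0,0,0,0,0,0,0,0,0,0],
)

```text
clock: 7.65
ee_pos: [448.6, -82.9, 7.8]
orientation: [-3.138, -0.001, 1.762]
force: [-0.7, -0.9, -0.1]
width: 42.2
grasp_force: 0.0
```

jog_arm(
  rows=[-1,0,0,0,0,0,0,-1,0,0,0,0,0,0,-1,0,0,0,0,0,0,-1,0,0,0,0,0,0,-1,0,0,0,0,0,0,-1,0,0,0,0,0,0,-1,0,0,0,0,0,0,-1,0,0,0,0,0,0,-1,0,0,0,0,0,0,-1,0,0,0,0,0,0],
  newtons=80,
)

```text
clock: 8.48
ee_pos: [450.8, -82.9, 10.0]
orientation: [3.141, 0.001, 1.763]
force: [-0.4, -0.8, 7.8]
width: 10.8
grasp_force: 78.6
```

jog_arm(
  rows=[-1,0,0,-0.4,0,0,0,-1,0,0,-0.7,0,0,0,-1,0,0,-0.9,0,0,0,-1,0,0,-0.9,0,0,0,-1,0,0,-0.9,0,0,0,-1,-0.56,-0.36,-0.9,0,0,0,-1,-0.56,-0.36,0,0,0,0,-1,-0.56,-0.36,0,0,0,0,-1,-0.56,-0.36,0,0,0,0,-1,-0.56,-0.36,0,0,0,0],
)

```text
clock: 9.32
ee_pos: [425.1, -145.0, 103.9]
orientation: [-3.141, 0.0, 1.763]
force: [0.1, 0.3, -1.5]
width: 10.7
grasp_force: 78.0
```

jog_arm(
  rows=[-1,0,0,0,0,0,-0.6,-1,0,0,0,0,0,-0.9,-1,0,0,0,0,0,-0.9,-1,0,0,0,0,0,-0.9,-1,0,0,0,0,0,-0.9,-1,0,0,0,0,0,-0.9,-1,0,0,0,0,0,-0.9,-1,0,0,0,0,0,-0.9,-1,0,0,0,0,0,-0.9,-1,0,0,0,0,0,-0.9],
)

```text
clock: 10.15
ee_pos: [425.3, -144.4, 103.8]
orientation: [-3.141, -0.001, 2.679]
force: [1.1, -0.4, -1.4]
width: 10.6
grasp_force: 78.0
```

```bash
python3 - <<'E'
from h import *
s=readout.get_state();print(s["clock"],s["width"],s["force"]);plan([425,-140,107],2.755)
p,d=snapshot("top");cv2.imwrite("pics/t2.png",cv2.resize(p[120:330,180:400],None,fx=2.7,fy=2.7)[:,:,::-1]);np.savez("t2.npz",p=p,d=d,T=toolT(s))
p,d=snapshot("scene");cv2.imwrite("pics/s2.png",p[:,:,::-1])
E
```

```text
10.15 10.573118885176443 [ 1.06515429 -0.3632387  -1.38729385]
turn shares [-0.01 -0.01 -0.73] shift now [ 0.11  0.19 -0.16] shift after turn [ 0.1   0.2  -0.16]
```

View pics/t2.png

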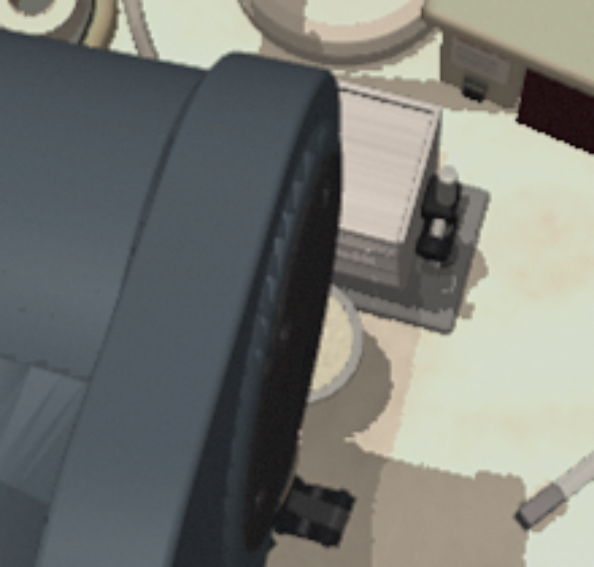

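View pics/s2.png

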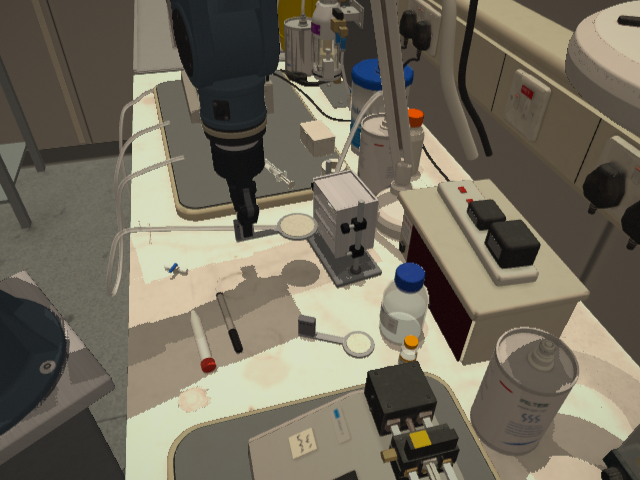

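The scene view shows the disc at about (298,227), held roughly level in front of the rack at (345,220). I'll measure the disc's plane and the rack's front from the scene depth.

```bash
python3 - <<'E'
from h import *
s=readout.get_state();p,d=snapshot("scene");W=pts("scene",d)
g=p.astype(int);box=np.zeros(d.shape,bool);box[205:250,270:322]=1
m=box&(W[...,2]>80)&(W[...,2]<125)&(d>0)&(W[...,0]<556)&(W[...,0]>450)
n,l,st,ce=cv2.connectedComponentsWithStats(m.astype(np.uint8));i=1+st[1:,4].argmax();q=W[l==i]
A=np.c_[q[:,:2]-q[:,:2].mean(0),np.ones(len(q))];k=np.linalg.lstsq(A,q[:,2],rcond=None)[0];
print(st[i],q.mean(0),"slopes",k[:2],"z",k[2]);print(cv2.minEnclosingCircle(q[:,:2].astype(np.float32)))
# white filter centroid
w=m&(g.min(2)>150);print("white",W[w].mean(0),w.sum())
# rack top in scene view
m=(W[...,2]>132)&(W[...,2]<155)&(W[...,0]>520)&(W[...,0]<660)&(W[...,1]>-290)&(W[...,1]<-130)
m=cv2.morphologyEx(m.astype(np.uint8),cv2.MORPH_OPEN,np.ones((4,4)))
n,l,st,ce=cv2.connectedComponentsWithStats(m);i=1+st[1:,4].argmax();q=W[l==i];print(st[i],np.median(q[:,2]));r=cv2.minAreaRect(q[:,:2].astype(np.float32));print(r)
# lamina height spots
print(W[170:190:5,335:365:6,2].round(0)); print("pt bench",W[330,160],W[345,358])
cv2.imwrite("pics/s3.png",cv2.resize(p[150:300,230:400],None,fx=4,fy=4,interpolation=cv2.INTER_CUBIC)[:,:,::-1])
E
```

```text
[270 214  48  27 954] [ 498.84721938 -186.7991526    97.63034757] slopes [0.00880294 0.01291148] z 97.63034757223875
((496.3243408203125, -183.16770935058594), 41.984588623046875)
white [ 504.11223806 -184.60885511   98.0948814 ] 519
[ 314  168   65   51 1886] 141.40896103449117
((417.4365539550781, -338.0389404296875), (973.0392456054688, 115.92515563964844), 35.7585563659668)
[[104.  53. 145.  -1.  44.]
 [142. 142. 143. 140.  31.]
 [142. 141. 142. 141. 145.]
 [142. 142. 139. 140. 141.]]
pt bench [ 247.501695   -134.66356949   -1.54329045] [ 445.97707444 -380.52675579    6.19161651]
```

View pics/s3.png

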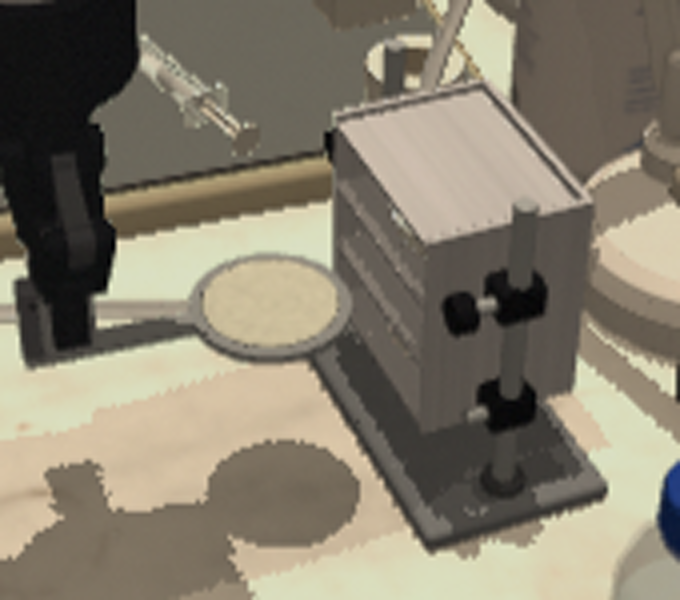

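```bash
python3 - <<'E'
from h import *
W0=pts("top",np.load("top.npz")["d"]);d=np.load("t2.npz")["d"];W=pts("top",d)
for u,v in [(212,5),(225,20),(240,40),(255,55),(280,75)]: print("lamp",W0[v,u].round())
m=W[...,2]>170; m&=(W[...,1]>-300)&(W[...,1]<60)&(W[...,0]>300); 
m&=~(np.abs(W[...,2]-W0[...,2])<15)
q=W[m];print("robot far pts",q[np.argsort(-q[:,0])[:400:50]].round())
plan([427.5,-145.7,98],2.7576)
E
```

```text
lamp [ 738. -138.  327.]
lamp [ 742. -146.  291.]
lamp [ 750. -156.  232.]
lamp [ 756. -169.  181.]
lamp [ 764. -197.  103.]
robot far pts [[ 862.   -4.  180.]
 [ 497. -110.  591.]
 [ 495. -121.  588.]
 [ 494. -114.  594.]
 [ 492. -129.  581.]
 [ 491. -124.  592.]
 [ 490. -128.  585.]
 [ 489. -128.  587.]]
turn shares [-0.01 -0.01 -0.82] shift now [-0.12 -0.01  0.28] shift after turn [-0.12 -0.02  0.28]
```

jog_arm(
  rows=[-1,0,0,0.14,0,0,-0.4,-1,-0.12,-0.02,0.14,0,0,-0.4,-1,0,0,0,0,0,0,-1,0,0,0,0,0,0,-1,-0.2,0,0,0,0,0,-1,-0.2,0,0,0,0,0,-1,-0.2,0,0,0,0,0,-1,-0.2,0,0,0,0,0,-1,-0.2,0,0,0,0,0,-1,-0.1,0,0,0,0,0],
)

```text
clock: 11.13
ee_pos: [448.4, -154.3, 97.4]
orientation: [-3.141, -0.001, 2.757]
force: [0.1, 0.5, -1.4]
width: 10.9
grasp_force: 78.0
```

```bash
python3 - <<'E'
from h import *
s=readout.get_state();print(s["force"],s["wrist_torque"]);plan([506.5,-177.6,98],2.7576)
p,d=snapshot("scene");W=pts("scene",d)
cv2.imwrite("pics/s4.png",cv2.resize(p[170:270,240:390],None,fx=5,fy=5,interpolation=cv2.INTER_CUBIC)[:,:,::-1])
E
```

```text
[ 0.09395632  0.50552399 -1.44086593] [ 0.00050516  0.13191214 -0.02874936]
turn shares [-0.01 -0.01 -0.  ] shift now [-3.13  0.01 -0.03] shift after turn [-3.13  0.01 -0.03]
```

View pics/s4.png

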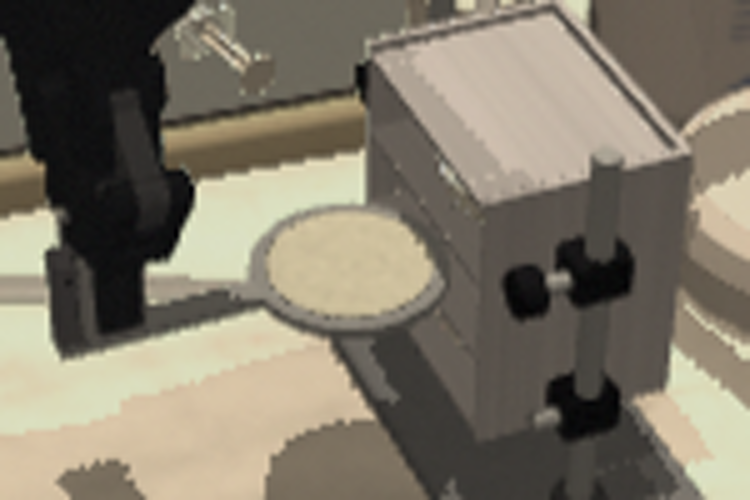

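The disc's leading edge is entering between the two middle shelf lines, near (445,285) in the crop, with no contact force. I'll continue.

jog_arm(
  rows=[-1,-0.28,0,0,0,0,0,-1,-0.28,0,0,0,0,0,-1,-0.28,0,0,0,0,0,-1,-0.28,0,0,0,0,0,-1,-0.28,0,0,0,0,0,-1,-0.28,0,0,0,0,0,-1,-0.28,0,0,0,0,0,-1,-0.28,0,0,0,0,0,-1,-0.28,0,0,0,0,0,-1,-0.28,0,0,0,0,0],
)

```text
clock: 12.02
ee_pos: [500.3, -175.2, 97.4]
orientation: [-3.141, -0.001, 2.758]
force: [0.1, 0.6, -1.6]
width: 11.0
grasp_force: 78.0
```

jog_arm(
  rows=[-1,-0.05,0,0,0,0,0,-1,-0.05,0,0,0,0,0,-1,-0.05,0,0,0,0,0,-1,-0.05,0,0,0,0,0,-1,-0.05,0,0,0,0,0,-1,-0.05,0,0,0,0,0,-1,0,0,0,0,0,0,-1,0,0,0,0,0,0,-1,0,0,0,0,0,0,-1,0,0,0,0,0,0],
)

```text
clock: 12.85
ee_pos: [505.3, -177.3, 97.4]
orientation: [-3.141, -0.001, 2.758]
force: [-0.4, -0.2, -1.3]
width: 10.8
grasp_force: 78.0
```

jog_arm(
  rows=[-1,0,0,0.1,0,0,0,-1,0,0,0.1,0,0,0,-1,0,0,0.1,0,0,0,-1,0,0,0.1,0,0,0,-1,0,0,0,0,0,0,-1,0,0,0,0,0,0,-1,0,0,0,0,0,0,-1,0,0,0,0,0,0,-1,0,0,0,0,0,0,-1,0,0,0,0,0,0],
)

```text
clock: 13.68
ee_pos: [505.3, -177.3, 89.4]
orientation: [-3.141, -0.001, 2.758]
force: [-0.1, 0.3, -1.4]
width: 10.5
grasp_force: 78.0
```

jog_arm(
  rows=[-1,0,0,0.05,0,0,0,-1,0,0,0.05,0,0,0,-1,0,0,0.05,0,0,0,-1,0,0,0,0,0,0,-1,0,0,0,0,0,0,-1,0,0,0,0,0,0,-1,0,0,0,0,0,0,-1,0,0,0,0,0,0,-1,0,0,0,0,0,0,-1,0,0,0,0,0,0],
)

```text
clock: 14.52
ee_pos: [505.2, -177.1, 87.1]
orientation: [-3.141, -0.001, 2.758]
force: [-7.7, 3.0, 14.4]
width: 11.1
grasp_force: 80.7
```

jog_arm(
  rows=[-1,0,0,0.05,0,0,0,-1,0,0,0.05,0,0,0,-1,0,0,0,0,0,0,-1,0,0,0,0,0,0,-1,0,0,0,0,0,0,-1,0,0,0,0,0,0,-1,0,0,0,0,0,0,-1,0,0,0,0,0,0,-1,0,0,0,0,0,0,-1,0,0,0,0,0,0],
)

```text
clock: 15.35
ee_pos: [505.0, -176.9, 85.1]
orientation: [-3.141, -0.001, 2.758]
force: [-9.6, 5.4, 15.4]
width: 10.6
grasp_force: 80.6
```

jog_arm(
  rows=[-1,0,0,-0.05,0,0,0,-1,0,0,-0.05,0,0,0,-1,0,0,-0.02,0,0,0,-1,0,0,0,0,0,0,-1,-0.05,0,0,0,0,0,-1,-0.05,0,0,0,0,0,-1,-0.05,0,0,0,0,0,-1,0,0,0,0,0,0,-1,0,0,0,0,0,0,-1,0,0,0,0,0,0],
)

```text
clock: 16.18
ee_pos: [506.4, -177.8, 86.1]
orientation: [-3.141, -0.005, 2.758]
force: [-11.4, 5.0, 3.7]
width: 10.5
grasp_force: 78.9
```

```bash
python3 - <<'E'
from h import *
s=readout.get_state();print(s["force"],s["wrist_torque"],s["ee_pos"])
p,d=snapshot("scene")
a=cv2.resize(p[170:270,240:390],None,fx=5,fy=5,interpolation=cv2.INTER_CUBIC)
cv2.imwrite("pics/s5.png",a[:,:,::-1])
E
```

```text
[-11.44606337   4.9873894    3.74417189] [ 0.85705163  1.8988939  -0.01594495] [ 506.44004899 -177.78332162   86.13620984]
```

View pics/s5.png

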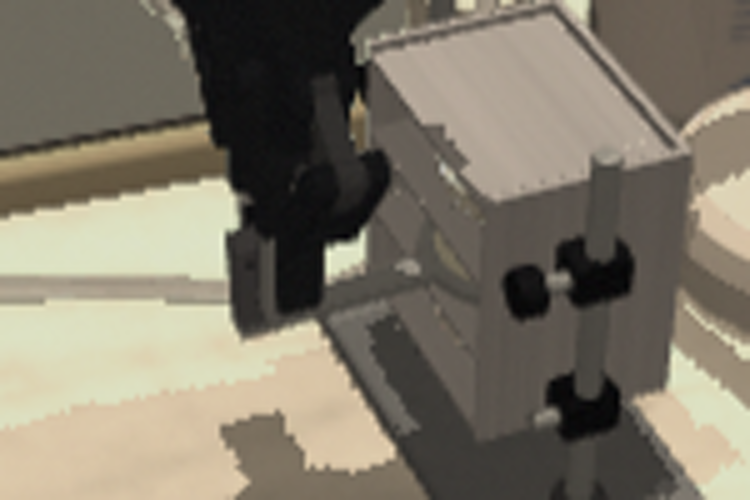

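The disc is inside the middle slot, visible near (445,260), with the handle coming out at about (410,270). There is about 12 N of resistance along the slot, which suggests the back stop. I'll release, back off upward, and check the depth.

jog_arm(
  rows=[0,0,0,0,0,0,0,0,0,0,0,0,0,0,0,0,0,0,0,0,0,0,0,0,0,0,0,0,0,0,0,0,0,0,0,0,0,0,0,0,0,0,0,0,0,0,0,0,0,0,0,0,0,0,0,0,0,0,0,-0.3,0,0,0,0,0,0,-0.3,0,0,0],
)

```text
clock: 17.07
ee_pos: [507.9, -178.4, 99.1]
orientation: [-3.141, -0.002, 2.758]
force: [-1.6, -0.6, 1.4]
width: 42.7
grasp_force: 0.0
```

jog_arm(
  rows=[0,0,0,-0.5,0,0,0,0,0,0,-0.8,0,0,0,0,0,0,-0.8,0,0,0,0,0,0,-0.8,0,0,0,0,0.5,0,-0.8,0,0,0,0,1,0,-0.8,0,0,0,0,1,0,0,0,0,0,0,1,0,0,0,0,0,0,1,0,0,0,0,0,0,0.5,0,0,0,0,0],
)

```text
clock: 17.9
ee_pos: [414.0, -140.4, 190.0]
orientation: [-3.141, -0.001, 2.758]
force: [-0.4, 0.2, -0.4]
width: 42.5
grasp_force: 0.0
```

```bash
python3 - <<'E'
from h import *
s=readout.get_state();print(s["force"],s["ee_pos"],s["qpos"].round(2))
T=toolT(s);pw,dw=snapshot("wrist");p,d=snapshot("scene");pt,dt=snapshot("top");np.savez("f.npz",pw=pw,dw=dw,T=T,p=p,d=d,pt=pt,dt=dt)
a=cv2.resize(p[170:270,240:370],None,fx=4,fy=4,interpolation=cv2.INTER_CUBIC)
cv2.imwrite("pics/s6.png",a[:,:,::-1])
W=pts("scene",d)-[589,-211,0];c,sn=np.cos(np.radians(-22)),np.sin(np.radians(-22))
X=W[...,0]*c+W[...,1]*sn;Y=-W[...,0]*sn+W[...,1]*c;Z=W[...,2]
m=(X<-65)&(X>-130)&(np.abs(Y)<30)&(Z>70)&(Z<125)
print("grip X",np.percentile(X[m],[1,5,50,95,99]),"Y",np.percentile(Y[m],[2,50,98]),"Z",np.percentile(Z[m],[2,50,98]),m.sum())
m=(X<-42)&(X>-78)&(np.abs(Y)<12)&(Z>65)&(Z<100);k=np.polyfit(X[m],Z[m],1);print("handle Z fit",k,np.polyval(k,[-40,-75]),m.sum())
m=(X>-34)&(X<40)&(np.abs(Y)<45)&(Z>70)&(Z<95);print("disc",m.sum(),X[m].min() if m.any() else 0,np.median(Z[m]))
E
```

```text
[-0.383341    0.23824762 -0.40740288] [ 414.02777045 -140.35321908  189.99174856] [-0.33  0.1  -0.28  1.2  -0.    0.06]
grip X [-106.85115716 -106.46460126  -93.44234355  -71.3893227   -66.59380075] Y [-9.76350656 -7.04871084  2.00668272] Z [ 78.12180773  98.5772343  117.68966909] 395
handle Z fit [-6.69977892e-03  8.10816062e+01] [81.3495974  81.58408967] 122
disc 195 -33.90597200851083 79.28176315829148
```

View pics/s6.png

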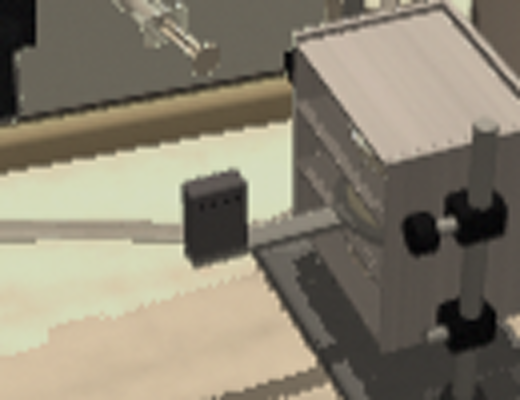

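The holder now sits level in the middle slot with its handle out: grip at (215,215) and disc front at (360,210) in the crop. I'll check the disc's front edge against the rack's front face.

```bash
python3 - <<'E'
from h import *
f=np.load("f.npz")
c,sn=np.cos(np.radians(-22)),np.sin(np.radians(-22))
W=pts("scene",f["d"])-[589,-211,0];X=W[...,0]*c+W[...,1]*sn;Y=-W[...,0]*sn+W[...,1]*c;Z=W[...,2]
for lo,hi in [(50,60),(60,70),(76,84),(85,100),(104,109),(108,125),(125,137),(138,150)]:
    m=(X>-45)&(X<30)&(np.abs(Y)<58)&(Z>lo)&(Z<hi)
    print(lo,hi,m.sum(),np.percentile(X[m],[2,10,50]).round(1) if m.any() else 0)
m=(X>-50)&(X<45)&(Y>-47)&(Y<47)&(Z>139)&(Z<150);print("top X range",np.percentile(X[m],[1,99]),"Y",np.percentile(Y[m],[1,99]))
m=(Z>77)&(Z<85)&(np.abs(Y)<35)&(X>-42)&(X<20)
for y in range(-35,35,8):
    k=m&(np.abs(Y-y)<4)
    if k.any():print(y,X[k].min().round(1),k.sum())
# top view: grip block top
W=pts("top",f["dt"])-[589,-211,0];X=W[...,0]*c+W[...,1]*sn;Y=-W[...,0]*sn+W[...,1]*c;Z=W[...,2]
m=(X<-70)&(X>-125)&(np.abs(Y)<30)&(Z>105)&(Z<125);print("top grip",m.sum(), np.percentile(X[m],[1,50,99]) if m.any() else 0)
m=(np.abs(X)<50)&(np.abs(Y)<45)&(Z>138)&(Z<150);print("top rack",m.sum(), np.percentile(X[m],[1,99]) if m.any() else 0)
E
```

```text
50 60 135 [-36.1 -34.7 -25.6]
60 70 142 [-36.4 -34.7 -11. ]
76 84 386 [-42.6 -36.6 -29.7]
85 100 169 [-36.2 -35.1 -20.6]
104 109 132 [-36.8 -36.3 -32.5]
108 125 492 [-36.7 -35.3 -28.3]
125 137 194 [-36.3 -34.6 -14.4]
138 150 1462 [-36.3 -31.8  -5.7]
top X range [-36.38102854  37.54049787] Y [-43.22187961  46.54738114]
-35 -36.9 4
-27 -36.4 22
-19 -37.3 23
-11 -40.7 36
-3 -41.8 30
5 -40.9 25
13 -36.5 15
21 -36.3 11
29 -36.6 16
top grip 123 [-105.80722232  -93.39677011  -80.50678215]
top rack 2148 [-35.18853668  38.44988761]
```

```bash
python3 -c "
from workcell import close_job
print(close_job())"
```

```text
the job is handed in; nothing more can be done
None
```

The larger disc is level and fully home in the middle slot, to within about 1 mm by two cameras, with its handle out at the front and released; I left the smaller holder alone and handed the job in at about 18 s.

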